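# Hang the cutlery drainer on the rail and slide it up to the stop ring

## Task

Gently hang the steel cutlery drainer by its two hooks on the rail under the wire shelf, so that it rests on the rail, on a free stretch at least 6 cm clear of the red stop ring. Then slide it along the rail, still hanging, until it touches the ring without pushing the ring along, and let go, so that it hangs there against the ring. Leave the other things on the worktop as they stand.

Things in the scene. Friction and masses are not known exactly. Their poses are not given: they have to be found in the camera images.
- caddy: Hook-on steel cutlery drainer, about 0.3 kg, standing on the worktop at the start: open box 60 (x) x 90 (y) x 80 (z) mm, walls 3 mm; two hooks above its back side, a leaning green grip tab between them. Origin: centre of the underside; z up, +x towards the back (hooks)
- caddy_hook (a point): Midway between the hooks, where the rail's centre line lies when hung: x 42, y 0, z 120 mm in the drainer's frame (same axes). Each hook is a 12 mm wide strip at y = -33 and +33 mm (outer sides at 39) rising from the box's back and bent over to +x, open below: clear inside x 30 to 54, roof underside z 126; lip x 54 to 58, down to z 108 mm
- caddy_tab (a point): Where to grip the green tab across its 24 mm width (along y): on its middle line, 16 mm from its free end; x -2.7, y 0, z 161 mm in the drainer's frame (same axes). The tab is 7 mm thick and rises 66 mm from a cross strip between the hooks (x 26, z 120 mm), leaning 35 degrees from vertical towards -x, over the box
- rack: Fixed steel rail stand. Origin on the worktop under mid-rail; x to its back, y along the rail, z up. Wire shelf above at z 370 mm (bars 10 mm), x -50 to 105 mm, with a cup and bowl on it, keeps a tool pointing straight down from the rail. Rest bar, 8 mm thick, at x -4, z 110 mm: the hung drainer's back leans on it. Posts at x 70, y +-210 mm. Drip tray 12 mm high below, x -88 to -2 mm
- rail_mid (a point): Middle of the rail, on its centre line, 200 mm above the worktop; axes as the stand's. The rail is a round bar of 12 mm diameter along y, free from y = -200 to +200 mm between its end brackets
- ring_mid (a point): Centre of the red stop ring on the rail: 30 mm outside diameter, 12 mm long along the rail. Axes as the stand's. The drainer touches it when the hook point is 45 mm away along the rail. The ring is held by friction only and shifts when pushed with about 9 N
- stop_ring (a joint): Position of the red stop ring along the rail, m: 0 in the middle of the rail, positive to the stand's +y
- mug: Sage green mug, 75 mm high, 74 mm across, handle to its +y; origin: centre of its underside. Bystander
- jar: Amber jar with steel cap, 80 mm high, 68 mm across; origin: centre of its underside. Bystander
- soap: Red soap bottle, 150 mm high, 64 mm across; origin: centre of its underside. Bystander
- mill: Dark wooden pepper mill, 150 mm high, 54 mm across; origin: centre of its underside. Bystander
- bowl: Black bowl, 55 mm high, 120 mm across; origin: centre of its underside. Bystander
- tumbler: Green tumbler, 90 mm high, 68 mm across; origin: centre of its underside. Bystander
There are look-alikes about, which are no part of the job. Leave any purple look-alike of the caddy alone.

How it is judged:
By the outcome, as a careful person would: the job done as asked, in the order asked, and still so for the second after the job is handed in, with the robot touching nothing.
It also fails if it takes over 48 s, if anything falls off the work surface, if the arm or the gripper's body presses on something with over 40 N, if the wrist force passes 120 N, or if a joint passes its speed limit or range.

## Robot

A 6-joint arm with a two-finger parallel gripper is mounted at the origin on the work surface. World frame = base frame: x ahead of the robot, y to its left, z up, the work surface at z = 0. Lengths are in m, angles in rad, forces in N, time in s.
With the tool pointing down it reaches from about 0.25 to 0.8 m from the base axis. Payload 8.5 kg.
Tool frame: the origin (TCP) lies between the finger pads, 19 mm behind the fingertips; this is the grasp point; z points along the fingers, y is the line along which they close (so a half turn about z gives the same grasp; the last joint's range is limited). The gripper opens to 85 mm and grips with 20 to 120 N. Pads are 22 mm wide; open, the fingers measure 114 mm over their backs; the gripper's body (76 mm by 85 mm) begins 54 mm behind the grasp point. The pads swing forward as they close: fully open they stand 13 mm farther back than shut.
Start: joints at [1.215, 0.238, -0.013, 1.319, 0, 1.571], TCP at [0.183, 0.492, 0.25] pointing down, gripper open.
Joint ranges: [-2.66, 2.66], [-1.03, 1.9], [-1.14, 1.46], [-1.82, 2.27], [-1.45, 1.34], [-3.14, 3.14]. Speed limits (rad/s): [2.22, 2.22, 2.79, 3.14, 3.14, 3.14].

## Interface

Orientations are given as a unit quaternion [x, y, z, w].
In Python, from workcell import get_obs, snapshot, get_calibration, finish_job, regions_of gives the robot as it stands. The module is installed in compiled form; this text tells all that it offers.
- The arm moves only by the tool apply_moves, never from a script. Its arguments are lists of equal length, an entry for each row: "offset": the shift along the tool's x, y, z in mm, a list of three; "yaw": the turn about the tool's z in degrees. In form: {"offset": [[x, y, z], ...], "yaw": [yaw, ...]}. A call has 1 to 12 rows; each row shifts and turns the commanded pose from where the row before left it, along the tool's axes as they then stand; what a row does not reach is not made up. A row lasts 1/10 s, in which the tool goes at most 50 mm and 8.59 degrees, less where a joint would pass 70% of its speed; a pose out of reach is approached as far as the arm can. A call is refused whole if a number of a shift passes 50 or a number of a turn 8.59, either way. A call with a gripper value outside its range is refused whole. "hand" is the finger opening in mm, from 0 to 85.4, set as the call begins (left out, the last holds). The fingers move at their own pace and stop on an object; "grip_force" is the grip in N (left out, the last holds). Time passes only in rows, so rows that do not move let the fingers close. It gives the time, the measured TCP pose, the force, the opening and the grip force at its end, in the units of the state.
- get_obs(): the state, without advancing time (a new reading comes with each control period).
- snapshot(name): name is "side" or "top" or "wrist"; returns the picture (420x560x3 uint8, blue, green, red); there is no depth.
- get_calibration(name): a dict with "camera_matrix" (3x3 intrinsics, pixels), "camera_from_world" (4x4, takes a point from world to camera coordinates). Camera axes: x right, y down, z forward; pixel columns grow to the right and rows downward; lengths in m; the calibration is good to about 2 mm. A picture is of the moment at which its call begins: read the wrist's pose just before it. get_calibration takes no time and is no camera call; for the wrist camera it gives the pose at the moment of the call.
- finish_job(): hands the job in; it is judged then, once.
Trained networks look in the newest picture that a camera, given by its name, has taken for a name from the list of things; names that differ only in an ending like _2 or _b are one class to them, and where a whole thing is asked for, a point or a joint stands for the part that bears it (a point fixed in the world has none). Each returns a list of dicts, best first, with "confidence" (0 to 1); they miss things now and then, are a little off and sometimes report something else, mostly with a low value. They report only what shows in the picture. A call takes as long as a camera call. They do not tell look-alikes from the thing itself.
- regions_of(camera, name): "region" (420x560 bool, what is visible of it) and "centre" ([column, row] in pixels, amid what is visible of it).
The state is a dict: "clock": time; "joint_positions": joint angles; "joint_vel": joint speeds; "joint_efforts": joint torques, N m; "tcp_pos": TCP position; "tcp_rot": TCP orientation; "wrist_force": force on the tool from outside, world axes, zero at the start; "torque": the same for the moment, N m; "opening": opening from 0.0 (shut) to 1.0 (fully open); "grasp_force": force on a finger pad.
Only numpy, scipy, OpenCV 4.12 (cv2) and the standard library are available. Lean on these libraries where they do the work, as an engineer would, in place of code of your own. Each camera call takes 0.05 s, during which the arm holds its last target. There are 200 camera calls.

## Working session

There is one attempt and no reset: what is moved stays moved. The work goes in short steps, Python scripts to look and compute and a tool call to move; the robot and the scene stay as the last step left them, time stands still between calls to the robot, and variables do not carry over. Pictures are saved under pics/ and viewed, at most 10 in all, crops included, and the job is handed in when it is done.

Besides the shell and the picture viewer there is one more tool, called after "Request:" by a JSON object that holds its "fn" and its "kwargs", one argument or row to a line. apply_moves: Moves the arm, as the interface text tells. Its arguments: {"type":"object","properties":{"offset":{"type":"array"},"yaw":{"type":"array"},"hand":{"type":"number"},"grip_force":{"type":"number"}},"required":["offset","yaw"]}

```bash
mkdir -p pics; python3 - <<'E'
from workcell import *
import cv2,numpy as np
o=get_obs();print({k:np.round(v,3).tolist() for k,v in o.items()})
for n in("side","top"):
    im=snapshot(n);cv2.imwrite(f"pics/{n}0.png",im)
    c=get_calibration(n);print(n,np.round(c["camera_matrix"],1).tolist(),np.round(c["camera_from_world"],3).tolist())
    for t in("caddy","caddy_tab","ring_mid","rack","mug","jar","soap","mill","bowl","tumbler"):
        print(t,[(round(r["confidence"],2),np.round(r["centre"]).tolist(),int(r["region"].sum())) for r in regions_of(n,t)[:3]])
E
```

```text
{'clock': 0.0, 'joint_positions': [1.215, 0.239, -0.014, 1.319, 0.0, 1.571], 'joint_vel': [0.0, -0.001, -0.001, 0.001, -0.001, -0.0], 'joint_efforts': [0.002, -53.877, 34.644, 0.019, -0.0, -0.0], 'tcp_pos': [0.183, 0.492, 0.249], 'tcp_rot': [0.177, 0.984, -0.001, -0.0], 'wrist_force': [-0.147, -0.852, 0.195], 'torque': [0.028, -0.017, -0.02], 'grasp_force': 0.0, 'opening': 1.005}
side [[480.7, 0.0, 258.7], [0.0, 480.7, 206.2], [0.0, 0.0, 1.0]] [[0.541, 0.841, -0.006, -0.244], [0.597, -0.389, -0.702, -0.173], [-0.593, 0.376, -0.712, 1.724], [0.0, 0.0, 0.0, 1.0]]
caddy [(0.96, [163.0, 225.0], 1151), (0.91, [251.0, 230.0], 554), (0.89, [286.0, 174.0], 1106)]
caddy_tab [(0.9, [312.0, 142.0], 912), (0.85, [283.0, 176.0], 1045), (0.75, [245.0, 228.0], 619)]
ring_mid [(0.37, [293.0, 235.0], 27)]
rack [(0.82, [289.0, 239.0], 9970)]
mug [(0.94, [207.0, 257.0], 848)]
jar [(0.65, [302.0, 204.0], 520)]
soap [(0.96, [161.0, 360.0], 1192), (0.18, [294.0, 238.0], 60)]
mill [(0.78, [408.0, 218.0], 619)]
bowl [(0.75, [354.0, 170.0], 664)]
tumbler [(0.93, [141.0, 288.0], 838)]
top [[412.8, 0.0, 283.6], [0.0, 412.8, 216.9], [0.0, 0.0, 1.0]] [[-0.024, -1.0, 0.006, 0.001], [-0.994, 0.023, -0.103, 0.454], [0.103, -0.008, -0.995, 1.103], [0.0, 0.0, 0.0, 1.0]]
caddy [(0.97, [211.0, 271.0], 1179), (0.87, [136.0, 309.0], 1603), (0.73, [289.0, 219.0], 996)]
caddy_tab [(0.96, [370.0, 279.0], 1102), (0.85, [136.0, 309.0], 1564), (0.83, [206.0, 274.0], 1286)]
ring_mid []
rack [(0.72, [273.0, 122.0], 14438)]
mug [(0.77, [345.0, 212.0], 746)]
jar [(0.57, [218.0, 220.0], 592)]
soap [(0.64, [433.0, 123.0], 765)]
mill [(0.61, [133.0, 131.0], 621)]
bowl [(0.64, [130.0, 232.0], 1567), (0.19, [285.0, 225.0], 979)]
tumbler []
```

View pics/side0.png

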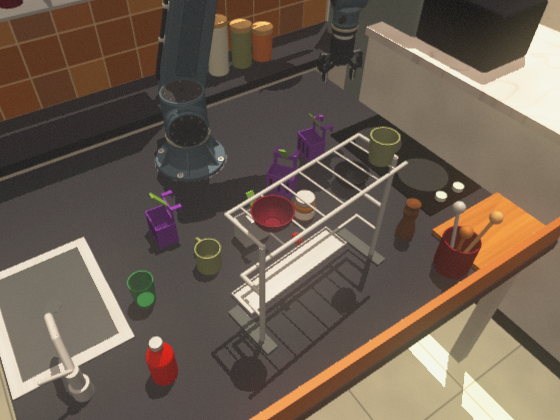

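View pics/top0.png

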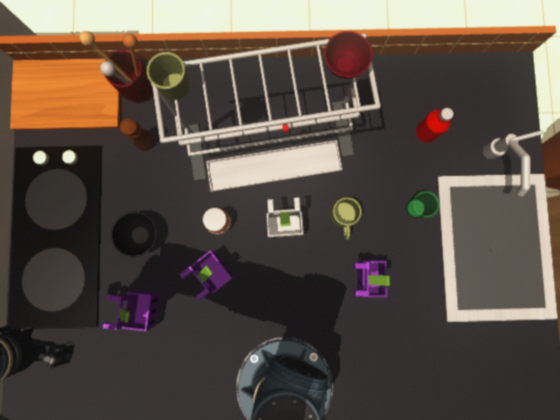

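Steel-grey candidate with green tab: top (287,218), side (250,228). Purple look-alikes: top (211,271), (136,309), (370,279). Only the first is steel, so it's the one. The ring shows red at top (285,127) and side (294,238). I'll confirm with an enlarged crop.

```bash
python3 - <<'E'
import cv2,numpy as np
a=cv2.imread("pics/top0.png")[40:245,170:395];b=cv2.imread("pics/side0.png")[120:350,200:420]
f=lambda i:cv2.resize(i,(400,int(i.shape[0]*400/i.shape[1])),interpolation=cv2.INTER_CUBIC)
a,b=f(a),f(b);h=max(len(a),len(b));o=np.zeros((h,800,3),np.uint8);o[:len(a),:400]=a;o[:len(b),400:]=b
cv2.imwrite("pics/crop.png",o)
E
```

```text
(no output)
```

View pics/crop.png

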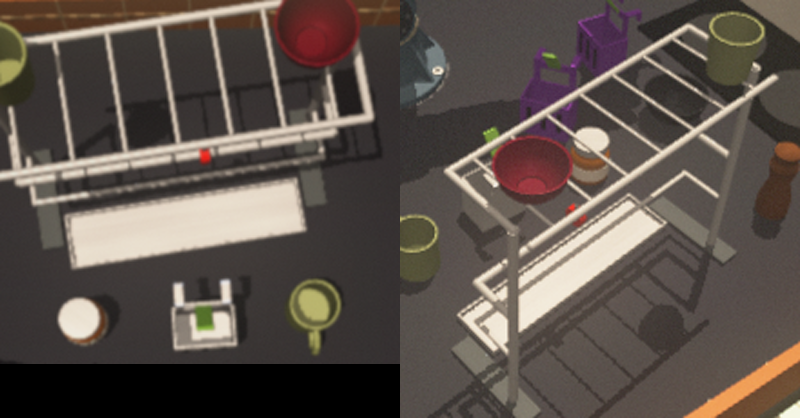

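The crop confirms it. The only steel-grey unit stands at top-image (287,218), hooks pointing up (world +x), between jar and mug. The red ring is at about (285,128), near mid-rail. Next I measure the rack, ring and caddy.

```bash
cat > h.py <<'E'
from workcell import *
import cv2,numpy as np
from scipy.optimize import least_squares
from scipy.spatial.transform import Rotation as R
def proj(c,P):
    P=np.atleast_2d(P);T=c["camera_from_world"];q=P@T[:3,:3].T+T[:3,3];u=q@np.array(c["camera_matrix"]).T
    return u[:,:2]/u[:,2:]
def plane(c,uv,z):
    T=np.array(c["camera_from_world"]);o=-T[:3,:3].T@T[:3,3]
    d=T[:3,:3].T@np.linalg.inv(c["camera_matrix"])@np.array([*uv,1.]);return o+d*(z-o[2])/d[2]
def tri(cs,uvs,x0=(.5,0,.2)):
    r=least_squares(lambda p:np.concatenate([proj(c,p)[0]-u for c,u in zip(cs,uvs)]),x0);return r.x,np.abs(r.fun).max()
def w(T,P): # T=x,y,z,yaw
    P=np.atleast_2d(P);return R.from_euler('z',T[3]).apply(P)+np.array(T[:3])
E
python3 - <<'E'
from h import *
ct,cs=get_calibration("top"),get_calibration("side")
a,b=cv2.imread("pics/top0.png"),cv2.imread("pics/side0.png")
def red(im,x0,y0,x1,y1):
    s=im[y0:y1,x0:x1].astype(int);m=(s[...,2]>120)&(s[...,1]<80)&(s[...,0]<80);v,u=np.nonzero(m);return np.array([u.mean()+x0,v.mean()+y0]),m.sum()
rt,n1=red(a,278,118,294,136);rs,n2=red(b,288,229,304,246);print("ring px",rt,n1,rs,n2,"tri",tri([ct,cs],[rt,rs]),"top@z.2",plane(ct,rt,.2))
# tray
g=a[138:195,200:350];m=(g.min(2)>140).astype(np.uint8);n,l,st,_=cv2.connectedComponentsWithStats(m);i=1+st[1:,4].argmax()
v,u=np.nonzero(l==i);P=np.array([plane(ct,(x+200,y+138),.012)[:2] for x,y in zip(u,v)],np.float32);print("tray",cv2.minAreaRect(P))
# caddy picks
pk=lambda x,y:np.array([170+x*.5625,40+y*.5625])
mod=np.array([[-30,45,80],[-30,-45,80],[58,33,126],[58,-33,126]])/1e3
uv=np.array([pk(174,349),pk(237,347),pk(179,283),pk(226,281)])
r=least_squares(lambda p:(proj(ct,w([p[0],p[1],0,p[2]],mod))-uv).ravel(),[.45,0,0]);print("caddy",r.x,np.round(r.fun,1))
for n,z,h in(("mug",.0375,0),("jar",.04,0)):
    print(n,plane(ct,{"mug":(345,212),"jar":(218,220)}[n],z*2))
E
```

```text
ring px [284.97435897 127.74358974] 39 [296.56097561 238.12195122] 41 tri (array([ 0.64731724, -0.01467009,  0.19874076]), np.float64(0.8140505457674294)) top@z.2 [ 0.64596964 -0.01623529  0.2       ]
tray ((0.600566029548645, 0.014826908707618713), (0.08542869985103607, 0.36844921112060547), 8.137322425842285)
caddy [ 0.42981885 -0.01191761  0.02075887] [ 0.1 -0.2 -0.4 -0.6  0.1  0.4  0.2  0.4]
mug [ 0.45736467 -0.16934398  0.075     ]
jar [0.44373832 0.16088217 0.08      ]
```

Request:
{"fn": "apply_moves", "kwargs": {
  "offset": [
    [0,0,-50],
    [0,0,-50],
    [0,50,0],
    [0,50,0],
    [0,50,0],
    [0,50,0],
    [0,50,0],
    [0,50,0]
  ],
  "yaw": [0,0,0,0,0,0,0,0]
}}

```text
clock: 1.9
tcp_pos: [0.2682, 0.7216, 0.3509]
tcp_rot: [0.177, 0.984, 0.003, 0.001]
wrist_force: [0.7, 1.1, 0.1]
opening: 1.0
grasp_force: 0.0
```

```bash
python3 -c "
from h import *
o=get_obs();print(o['joint_positions'],o['joint_vel'],o['tcp_pos'],R.from_quat(o['tcp_rot']).as_matrix()[:,2])"
```

```text
[ 1.21498608e+00  8.27348385e-01  1.27847977e+00  2.01531722e+00
 -4.40384023e-05  1.57077171e+00] [ 2.71700271e-03  9.30269141e-01  1.96080523e+00  9.44281378e-01
  1.37472052e-03 -7.97923434e-04] [0.26818974 0.72162734 0.3508626 ] [ 0.00234403  0.00618105 -0.99997815]
```

Request:
{"fn": "apply_moves", "kwargs": {
  "offset": [
    [0,50,0],
    [0,50,0],
    [0,50,0],
    [0,50,0]
  ],
  "yaw": [0,0,0,0]
}}

```text
clock: 2.3
tcp_pos: [0.2487, 0.6692, 0.3517]
tcp_rot: [0.176, 0.981, -0.073, -0.013]
wrist_force: [0.4, -0.3, 0.5]
opening: 1.0
grasp_force: 0.0
```

```bash
python3 -c "
from h import *
o=get_obs();print(o['joint_positions'],o['joint_vel'],o['tcp_pos'],R.from_quat(o['tcp_rot']).as_matrix()[:,2])"
```

```text
[ 1.21499686e+00  9.09927984e-01  1.45681065e+00  2.26668455e+00
 -1.80688391e-05  1.57077700e+00] [-0.00179219  0.13526045  0.00122948  0.00043646 -0.00105175 -0.00071822] [0.24868299 0.66918079 0.3516617 ] [-0.05169578 -0.13916311 -0.9889192 ]
```

Request:
{"fn": "apply_moves", "kwargs": {
  "offset": [
    [0,-50,0],
    [0,-50,0],
    [0,-50,0],
    [0,0,-50],
    [0,0,-50],
    [0,0,-50],
    [0,0,-50],
    [0,0,-50],
    [0,0,-50],
    [0,0,0]
  ],
  "yaw": [0,0,0,0,0,0,0,0,0,0]
}}

```text
clock: 3.3
tcp_pos: [0.2279, 0.6132, 0.5209]
tcp_rot: [0.177, 0.983, 0.048, 0.009]
wrist_force: [0.4, -0.1, 0.3]
opening: 0.995
grasp_force: 0.0
```

```bash
cat > s.py <<'E'
from h import *
o=get_obs();z=R.from_quat(o['tcp_rot']).as_matrix()
print(np.round(o['joint_positions'],3),'v',np.round(o['joint_vel'],2),'p',np.round(o['tcp_pos'],4),'r',np.hypot(*o['tcp_pos'][:2]).round(4),'t',o['clock'],'F',np.round(o['wrist_force'],1),'\n',np.round(z.T,3).tolist())
E
python3 s.py
```

```text
[ 1.215  0.664  1.458  2.267 -0.     1.571] v [-0.    0.05 -0.   -0.01 -0.   -0.  ] p [0.2279 0.6132 0.5209] r 0.6542 t 3.3 F [ 0.4 -0.1  0.3] 
 [[-0.937, 0.348, -0.0], [0.347, 0.933, 0.097], [0.034, 0.091, -0.995]]
```

Request:
{"fn": "apply_moves", "kwargs": {
  "offset": [
    [0,-20,-50],
    [0,-25,-50],
    [0,-25,-50],
    [0,-30,-50],
    [0,-30,-50],
    [0,-30,-50],
    [0,-30,-50],
    [0,0,0]
  ],
  "yaw": [0,0,0,0,0,0,0,0]
}}

```text
clock: 4.1
tcp_pos: [0.1869, 0.5029, 0.6915]
tcp_rot: [0.174, 0.966, 0.187, 0.034]
wrist_force: [-0.6, -0.7, 0.6]
opening: 1.004
grasp_force: 0.0
```

```bash
python3 s.py
```

```text
[ 1.215  0.38   1.458  2.267 -0.     1.571] v [-0.    0.06 -0.01 -0.01 -0.    0.  ] p [0.1869 0.5029 0.6915] r 0.5365 t 4.1 F [-0.6 -0.7  0.6] 
 [[-0.937, 0.348, -0.0], [0.323, 0.87, 0.372], [0.13, 0.349, -0.928]]
```

Request:
{"fn": "apply_moves", "kwargs": {
  "offset": [
    [0,28,43],
    [0,30,43],
    [0,32,38],
    [0,34,38],
    [0,38,34],
    [0,40,30],
    [0,0,0]
  ],
  "yaw": [0,0,0,0,0,0,0]
}}

```text
clock: 4.8
tcp_pos: [0.2759, 0.7423, 0.532]
tcp_rot: [0.174, 0.966, 0.186, 0.033]
wrist_force: [0.6, -0.3, -0.4]
opening: 1.002
grasp_force: 0.0
```

```bash
python3 s.py
```

```text
[1.215 0.689 1.451 1.952 0.    1.571] v [ 0.   -0.09  0.06  0.07 -0.   -0.  ] p [0.2759 0.7423 0.532 ] r 0.7919 t 4.8 F [ 0.6 -0.3 -0.4] 
 [[-0.937, 0.348, 0.0], [0.323, 0.87, 0.371], [0.129, 0.348, -0.929]]
```

Request:
{"fn": "apply_moves", "kwargs": {
  "offset": [
    [0,46,18],
    [0,46,18],
    [0,46,18],
    [0,46,18],
    [0,0,0]
  ],
  "yaw": [0,0,0,0,0]
}}

```text
clock: 5.3
tcp_pos: [0.3192, 0.859, 0.4788]
tcp_rot: [0.171, 0.954, 0.244, 0.044]
wrist_force: [-0.5, -0.4, -1.3]
opening: 1.003
grasp_force: 0.0
```

```bash
python3 s.py
```

```text
[ 1.215  0.802  1.454  1.722 -0.     1.571] v [ 0.   -0.04  0.03  0.07 -0.   -0.  ] p [0.3192 0.859  0.4788] r 0.9164 t 5.3 F [-0.5 -0.4 -1.3] 
 [[-0.937, 0.348, -0.0], [0.306, 0.822, 0.48], [0.167, 0.45, -0.877]]
```

Request:
{"fn": "apply_moves", "kwargs": {
  "offset": [
    [0,-44,-24],
    [0,-44,-24],
    [0,-44,-24],
    [0,-44,-24],
    [0,-44,-24],
    [0,-44,-24],
    [0,-44,-24],
    [0,-44,-24],
    [0,-44,-24],
    [0,-44,-24],
    [0,-44,-24],
    [0,-44,-24]
  ],
  "yaw": [0,0,0,0,0,0,0,0,0,0,0,0]
}}

```text
clock: 6.5
tcp_pos: [0.1353, 0.364, 0.4906]
tcp_rot: [0.171, 0.953, 0.248, 0.045]
wrist_force: [-0.4, 0.0, 1.4]
opening: 0.998
grasp_force: 0.0
```

```bash
python3 s.py
```

```text
[ 1.215 -0.347 -0.076  1.333  0.     1.571] v [ 0.   -0.84 -0.45  0.37  0.    0.  ] p [0.1353 0.364  0.4906] r 0.3883 t 6.5 F [-0.4  0.   1.4] 
 [[-0.937, 0.348, 0.0], [0.304, 0.819, 0.487], [0.17, 0.457, -0.873]]
```

Request:
{"fn": "apply_moves", "kwargs": {
  "offset": [
    [0,-44,-24],
    [0,-44,-24],
    [0,-44,-24],
    [0,-44,-24],
    [0,-44,-24],
    [0,0,0]
  ],
  "yaw": [0,0,0,0,0,0]
}}

```text
clock: 7.1
tcp_pos: [0.0472, 0.1271, 0.4895]
tcp_rot: [0.171, 0.952, 0.25, 0.045]
wrist_force: [1.1, 1.5, 0.4]
opening: 0.997
grasp_force: 0.0
```

```bash
python3 s.py
```

```text
[ 1.216e+00 -7.430e-01 -1.420e-01  1.657e+00 -1.000e-03  1.572e+00] v [-0.    0.09 -0.02 -0.13  0.    0.  ] p [0.0472 0.1271 0.4895] r 0.1356 t 7.1 F [1.1 1.5 0.4] 
 [[-0.937, 0.348, 0.0], [0.303, 0.816, 0.492], [0.171, 0.461, -0.871]]
```

```bash
cat > kin.py <<'E'
import numpy as np
from scipy.optimize import least_squares
D=np.array([[.239,-.014,1.319,.5249,.249],[.910,1.4568,2.2667,.7139,.3517],[.664,1.458,2.267,.6542,.5209],[.380,1.458,2.267,.5365,.6915],[.689,1.451,1.952,.7919,.532],[.802,1.454,1.722,.9164,.4788],[-.347,-.076,1.333,.3883,.4906],[-.743,-.142,1.657,.1356,.4895]])
def A(q):
    q2,q3,q4=q;a=q2-q3;p=a+q4;s,c=np.sin,np.cos
    return np.array([[1,0,s(q2),c(q2),c(a),s(a),c(p),s(p)],[0,1,c(q2),-s(q2),-s(a),c(a),-s(p),c(p)]])
M=np.vstack([A(d[:3]) for d in D]);b=D[:,3:].ravel()
L=np.linalg.lstsq(M,b,rcond=1e-4)[0]
fk=lambda q:A(q)@L
lo,hi=np.array([-1.03,-1.14,-1.82]),np.array([1.9,1.46,2.27])
def ik(t,q0,w=.2):
    f=lambda q:np.r_[fk(q)-t[:2],w*(q[0]-q[1]+q[2]-t[2])]
    r=least_squares(f,np.clip(q0,lo+1e-4,hi-1e-4),bounds=(lo,hi));return r.x
E
python3 - <<'E'
from kin import *
print(np.round(L,4),np.abs(M@L-b).max())
# which (r,z) at which pitch is feasible: for tilt 29deg vs 0
for tilt in(0,15,29,40):
    print(tilt)
    for z in(.8,.7,.6,.5,.4,.3,.2):
        s=''
        for r in np.arange(-.1,1,.05):
            best=min((ik((r,z,np.pi/2-np.radians(tilt)),q0) for q0 in([.2,0,1.3],[.5,1.2,2],[-.7,-.1,1.6],[-.5,-1,1])),key=lambda q:np.abs(fk(q)-(r,z)).sum()+abs(q[0]-q[1]+q[2]-np.pi/2+np.radians(tilt)))
            e=np.abs(fk(best)-(r,z)).sum()+abs(best[0]-best[1]+best[2]-np.pi/2+np.radians(tilt))
            s+='.' if e<.004 else 'X'
        print(z,s)
E
```

```text
[-2.000e-04  1.949e-01  5.726e-01 -1.000e-04  3.966e-01  2.520e-02
  4.274e-01 -2.000e-04] 0.00018220163606774697
0
0.8 XXXXXXXXXXXXXXXXXXXXXX
0.7 XXXXXXXXXXXXXXXXXXXXXX
0.6 XXXXXX.....XXXXXXXXXXX
0.5 X..............XXXXXXX
0.4 .................XXXXX
0.3 ...................XXX
0.2 ....................XX
15
0.8 XXXXXXXXXXXXXXXXXXXXXX
0.7 XXXXXXXXXXXXXXXXXXXXXX
0.6 XX.............XXXXXXX
0.5 ..................XXXX
0.4 ....................XX
0.3 X....................X
0.2 XX....................
29
0.8 XXXXXXXXXXXXXXXXXXXXXX
0.7 XXX............XXXXXXX
0.6 X.................XXXX
0.5 .....................X
0.4 XX....................
0.3 XXXX..................
0.2 XXXXX.................
40
0.8 XXXXX........XXXXXXXXX
0.7 X.................XXXX
0.6 .....................X
0.5 XX....................
0.4 XXXX..................
0.3 XXXXXX................
0.2 XXXXXX................
```

The tilt persists from row to row, and pushing past reach tilts the tool toward the push direction. So I'll swing to azimuth about -38° and push up there, to bring the tilt round to the rack's direction.

Request:
{"fn": "apply_moves", "kwargs": {
  "offset": [
    [-47,0,0],
    [-47,0,0],
    [-47,0,0],
    [-47,0,0],
    [-47,0,0],
    [-47,0,0],
    [-47,0,0],
    [-47,0,0]
  ],
  "yaw": [0,0,0,0,0,0,0,0]
}}

```text
clock: 7.9
tcp_pos: [0.1504, 0.0855, 0.475]
tcp_rot: [0.158, 0.972, 0.167, 0.051]
wrist_force: [0.2, 2.1, 0.1]
opening: 0.998
grasp_force: 0.0
```

Request:
{"fn": "apply_moves", "kwargs": {
  "offset": [
    [-33,-47,-41],
    [-33,-47,-41],
    [-33,-47,-41],
    [-33,-47,-41],
    [-33,-47,-41],
    [0,0,0]
  ],
  "yaw": [0,0,0,0,0,0]
}}

```text
clock: 8.5
tcp_pos: [0.1839, -0.0676, 0.5294]
tcp_rot: [0.162, 0.973, 0.16, 0.047]
wrist_force: [0.2, 0.3, -0.7]
opening: 1.003
grasp_force: 0.0
```

```bash
python3 s.py
```

```text
[-0.819 -0.22   0.203  2.118  0.311 -0.507] v [ 0.13 -0.07 -0.06 -0.02  0.03  0.16] p [ 0.1839 -0.0676  0.5294] r 0.1959 t 8.5 F [ 0.2  0.3 -0.7] 
 [[-0.943, 0.331, -0.039], [0.301, 0.896, 0.326], [0.143, 0.295, -0.945]]
```

Request:
{"fn": "apply_moves", "kwargs": {
  "offset": [
    [-44,0,-9],
    [-44,0,-9],
    [-44,0,-9],
    [-44,0,-9],
    [-44,0,-9],
    [-44,0,-9],
    [-44,0,-9],
    [-2,16,-47],
    [-2,16,-47],
    [-2,16,-47],
    [0,0,0]
  ],
  "yaw": [0,0,0,0,0,0,0,0,0,0,0]
}}

```text
clock: 9.6
tcp_pos: [0.435, -0.1382, 0.6429]
tcp_rot: [0.165, 0.97, 0.145, 0.106]
wrist_force: [-0.8, -0.3, 0.0]
opening: 1.002
grasp_force: 0.0
```

```bash
python3 s.py
```

```text
[-0.524  0.257  1.057  2.268  0.347 -0.168] v [-0.01  0.04 -0.04 -0.   -0.01 -0.02] p [ 0.435  -0.1382  0.6429] r 0.4564 t 9.6 F [-0.8 -0.3  0. ] 
 [[-0.923, 0.352, -0.158], [0.29, 0.903, 0.316], [0.254, 0.246, -0.935]]
```

Request:
{"fn": "apply_moves", "kwargs": {
  "offset": [
    [-6,12,-48],
    [-6,12,-48],
    [-6,12,-48],
    [-6,12,-48],
    [-4,12,-48],
    [-4,12,-48],
    [0,0,0]
  ],
  "yaw": [0,0,0,0,0,0,0]
}}

```text
clock: 10.3
tcp_pos: [0.3825, -0.0898, 0.7278]
tcp_rot: [0.18, 0.955, 0.127, 0.201]
wrist_force: [-0.3, 0.7, -0.5]
opening: 0.999
grasp_force: 0.0
```

```bash
python3 s.py
```

```text
[-0.493  0.111  1.132  2.267  0.361 -0.061] v [-0.    0.05 -0.04 -0.01 -0.01 -0.02] p [ 0.3825 -0.0898  0.7278] r 0.3928 t 10.3 F [-0.3  0.7 -0.5] 
 [[-0.854, 0.394, -0.338], [0.292, 0.903, 0.315], [0.43, 0.17, -0.887]]
```

Request:
{"fn": "apply_moves", "kwargs": {
  "offset": [
    [-12,12,-47],
    [-12,12,-47],
    [-12,12,-47],
    [-12,12,-47],
    [-12,12,-47],
    [-12,12,-47],
    [0,0,0]
  ],
  "yaw": [0,0,0,0,0,0,0]
}}

```text
clock: 11.0
tcp_pos: [0.3348, -0.039, 0.8064]
tcp_rot: [0.19, 0.929, 0.116, 0.297]
wrist_force: [-0.7, 0.3, 0.1]
opening: 0.999
grasp_force: 0.0
```

```bash
python3 s.py
```

```text
[-0.399  0.012  1.277  2.267  0.332  0.102] v [-0.02  0.04 -0.05 -0.01  0.   -0.04] p [ 0.3348 -0.039   0.8064] r 0.3371 t 11.0 F [-0.7  0.3  0.1] 
 [[-0.752, 0.421, -0.508], [0.283, 0.901, 0.328], [0.596, 0.103, -0.797]]
```

Request:
{"fn": "apply_moves", "kwargs": {
  "offset": [
    [-14,14,-46],
    [-8,6,-26],
    [0,0,0],
    [0,0,0],
    [0,0,0],
    [0,0,0],
    [0,0,0]
  ],
  "yaw": [0,0,-8.3,-8.3,-8.3,-8.3,0]
}}

```text
clock: 11.7
tcp_pos: [0.3224, -0.0259, 0.8227]
tcp_rot: [-0.08, 0.938, 0.019, 0.337]
wrist_force: [-0.5, 0.6, 0.2]
opening: 0.998
grasp_force: 0.0
```

```bash
python3 s.py
```

```text
[-0.352 -0.007  1.315  2.267  0.306 -0.422] v [-0.    0.    0.   -0.   -0.    0.18] p [ 0.3224 -0.0259  0.8227] r 0.3235 t 11.7 F [-0.5  0.6  0.2] 
 [[-0.76, -0.137, -0.635], [-0.163, 0.986, -0.017], [0.629, 0.09, -0.772]]
```

Request:
{"fn": "apply_moves", "kwargs": {
  "offset": [
    [29,1,40],
    [29,1,40],
    [29,1,40],
    [29,1,40],
    [29,1,40],
    [29,1,40],
    [29,1,40],
    [29,1,40],
    [29,1,40],
    [29,1,40],
    [0,0,0]
  ],
  "yaw": [0,0,0,0,0,0,0,0,0,0,0]
}}

```text
clock: 12.8
tcp_pos: [0.3447, -0.0198, 0.4126]
tcp_rot: [-0.076, 0.941, 0.023, 0.329]
wrist_force: [-0.3, -0.0, -0.9]
opening: 1.0
grasp_force: 0.0
```

```bash
python3 s.py; python3 - <<'E'
from h import *
c=get_calibration("wrist");im=snapshot("wrist");cv2.imwrite("pics/w1.png",im);np.savez("w1.npz",**c)
print([(round(r["confidence"],2),np.round(r["centre"]).tolist()) for r in regions_of("wrist","caddy")])
m=w([.430,-.012,0,.021],np.array([[-30,45,80],[-30,-45,80],[58,33,126],[58,-33,126],[-2.7,0,161]])/1e3)
print(np.round(proj(c,m)).tolist())
rk=[.6451,.0212,0,np.radians(8.14)]
print(np.round(proj(c,w(rk,np.array([[0,-.2,.2],[0,-.036,.2],[0,.2,.2],[-.088,.184,.012],[-.088,-.184,.012]])))).tolist())
E
```

```text
[-0.272 -0.549 -0.442  1.051  0.258 -0.349] v [-0.01  0.01  0.31  0.09  0.01 -0.02] p [ 0.3447 -0.0198  0.4126] r 0.3453 t 12.8 F [-0.3 -0.  -0.9] 
 [[-0.773, -0.128, -0.622], [-0.158, 0.987, -0.006], [0.615, 0.094, -0.783]]
[(0.81, [506.0, 8.0]), (0.6, [282.0, 47.0]), (0.18, [448.0, 192.0])]
[[318.0, 35.0], [241.0, 24.0], [296.0, 119.0], [245.0, 114.0], [276.0, 94.0]]
[[150.0, 226.0], [254.0, 228.0], [402.0, 230.0], [387.0, 107.0], [168.0, 103.0]]
```

View pics/w1.png

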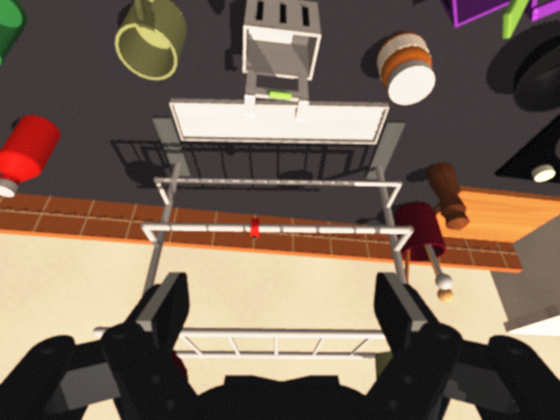

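Wrist view: the caddy is at the top centre, with its tab at about (281,96) and hooks at about (249,105) and (302,105). The rail runs along row 229 with the ring at (255,228), and the rest bar is at row 183. I'll enlarge to refine.

```bash
python3 - <<'E'
import cv2,numpy as np
i=cv2.imread("pics/w1.png")
a=cv2.resize(i[0:125,230:340],(528,600),interpolation=cv2.INTER_CUBIC)
b=cv2.resize(i[170:260,135:165],(200,600),interpolation=cv2.INTER_CUBIC)
cv2.imwrite("pics/w1c.png",a)
# tray, rail edges
g=i[90:155,160:400];m=(g.min(2)>150).astype(np.uint8)
for x in(180,220,300,340,380): 
    col=i[215:245,x].max(1).astype(int);print(x,"rail",215+np.nonzero(col>150)[0][[0,-1]] if (col>150).any() else None, "rest",[175+k for k in np.nonzero(i[175:195,x].min(1)>120)[0]])
s=i[215:245,240:270].astype(int);v,u=np.nonzero((s[...,2]>120)&(s[...,1]<70));print("ring",u.mean()+240,v.mean()+215,u.min()+240,u.max()+240,v.min()+215,v.max()+215)
E
```

```text
180 rail [225 244] rest [np.int64(179), np.int64(180), np.int64(181)]
220 rail [225 231] rest [np.int64(179), np.int64(180), np.int64(181), np.int64(182)]
300 rail [226 232] rest [np.int64(181), np.int64(182), np.int64(183)]
340 rail [227 239] rest [np.int64(182), np.int64(183), np.int64(184)]
380 rail [228 233] rest [np.int64(182), np.int64(183), np.int64(184), np.int64(185), np.int64(186)]
ring 253.96619217081852 230.3149466192171 240 269 215 244
```

View pics/w1c.png

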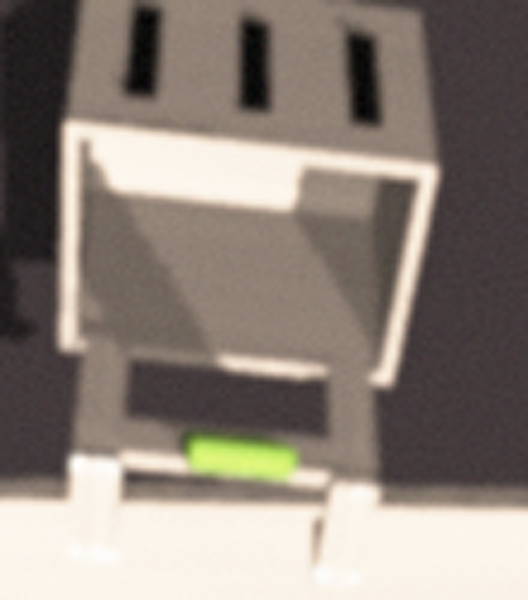

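```bash
python3 - <<'E'
from h import *
c=dict(np.load("w1.npz"));ct=get_calibration("top");cs=get_calibration("side")
pk=lambda x,y:np.array([230+x/4.8,y/4.8])
mod=np.array([[-30,45,80],[-30,-45,80],[30,-45,80],[30,45,80],[-12,0,174],[58,-33,129],[58,33,129]])/1e3
uv=np.array([pk(440,165),pk(66,122),pk(62,350),pk(392,383),pk(242,456),pk(97,553),pk(338,577)])
pt=lambda x,y:np.array([170+x*.5625,40+y*.5625])
mt=np.array([[-30,45,80],[-30,-45,80],[58,33,129],[58,-33,129]])/1e3
ut=np.array([pt(174,349),pt(237,347),pt(179,283),pt(226,281)])
for use in(0,1):
    f=lambda p:np.r_[(proj(c,w([p[0],p[1],0,p[2]],mod))-uv).ravel(),use*(proj(ct,w([p[0],p[1],0,p[2]],mt))-ut).ravel()]
    r=least_squares(f,[.43,-.012,.02],loss='soft_l1');print("caddy",np.round(r.x,4),np.round(r.fun,1))
def fr(p):
    T=[p[0],p[1],0,p[2]];e=[]
    a=proj(c,w(T,[[-.088,.184,.012],[-.088,-.184,.012]]))-[[387,104],[171,101]];e+=list(a.ravel()*.5)
    for z,x,rows in((.2,0,{220:228,300:229,380:230.5}),(.11,-.004,{220:180.5,300:182.3,380:184})):
        l=proj(c,w(T,[[x,-.2,z],[x,.2,z]]))
        for k,v in rows.items(): e.append(l[0,1]+(k-l[0,0])*(l[1,1]-l[0,1])/(l[1,0]-l[0,0])-v)
    e+=list((proj(c,w(T,[[0,p[3],.2]]))[0]-[255,228.5])); e+=list((proj(ct,w(T,[[0,p[3],.2]]))[0]-[285,127.7]))
    e+=[(p[0]-.6451)/.002,(p[1]-.0212)/.003,(p[2]-.142)/.01]
    return np.array(e)
r=least_squares(fr,[.645,.021,.142,-.036]);print("rack",np.round(r.x,4),np.round(r.fun,1))
o=get_obs();print(o['tcp_pos'],R.from_quat(o['tcp_rot']).as_matrix().T.round(4).tolist())
E
```

```text
caddy [ 0.4296 -0.008   0.0509] [-0.3 -0.3  0.  -0.2  0.3 -0.2  0.  -0.1  0.4 -0.1 -0.5  0.9 -0.   0.5
 -0.   0.  -0.  -0.  -0.   0.  -0.  -0. ]
caddy [ 0.4296 -0.0083  0.0472] [-0.5 -0.2 -0.1 -0.3 -0.  -0.3 -0.3 -0.1  0.2 -0.1 -0.9  0.8 -0.4  0.5
 -0.9  0.4 -1.5 -1.  -2.   0.7 -1.9 -0. ]
rack [ 0.6446  0.0221  0.1376 -0.0362] [ 0.5  1.6 -1.   0.7 -0.9 -0.6 -0.9  0.4  0.  -0.3 -0.6 -0.8 -1.1 -1.4
 -0.2  0.3 -0.4]
[ 0.34991702 -0.02111034  0.42646452] [[-0.7599, -0.1325, -0.6364], [-0.1595, 0.9871, -0.015], [0.6302, 0.0901, -0.7712]]
```

Request:
{"fn": "apply_moves", "kwargs": {
  "offset": [
    [22,1,35],
    [22,1,35],
    [22,1,35],
    [22,1,35],
    [22,1,35],
    [0,0,0],
    [0,0,0]
  ],
  "yaw": [1.4,0,0,0,0,0,0],
  "hand": 55
}}

```text
clock: 13.6
tcp_pos: [0.3784, -0.0137, 0.2245]
tcp_rot: [-0.067, 0.938, 0.023, 0.339]
wrist_force: [-0.0, 0.7, 1.0]
opening: 0.644
grasp_force: 0.0
```

```bash
cat > go.py <<'E'
import sys
from h import *
o=get_obs();A=R.from_quat(o['tcp_rot']).as_matrix();t=np.array([float(x) for x in sys.argv[1:4]])
print('t',round(o['clock'],2),'p',np.round(o['tcp_pos'],4),'F',np.round(o['wrist_force'],1),'move mm',np.round(A.T@(t-o['tcp_pos'])*1e3,1),'q',np.round(o['joint_positions'],2),'v',np.abs(o['joint_vel']).max().round(2),'\n',A.T.round(4).tolist(),o['opening'],o['grasp_force'])
E
python3 go.py .4269 -.0081 .161
```

```text
t 13.6 p [ 0.3784 -0.0137  0.2245] F [-0.   0.7  1. ] move mm [ 3.  -1.3 80. ] q [-0.2  -0.46 -0.92  0.44  0.21 -0.27] v 0.03 
 [[-0.7611, -0.1102, -0.6392], [-0.1421, 0.9899, -0.0016], [0.6329, 0.0896, -0.769]] 0.6437161874911197 0.0
```

Axes are now clean: tool y is horizontal at 98.2° and the tilt is 39.7°. Before going in, a check picture.

```bash
python3 - <<'E'
from h import *
c=get_calibration("wrist");im=snapshot("wrist")
m=w([.4296,-.008,0,.049],np.array([[-30,45,80],[-30,-45,80],[30,-45,80],[30,45,80],[-2.7,0,161],[-12,0,174],[58,33,129],[58,-33,129]])/1e3)
P=proj(c,m);print(P.round().tolist())
for p in P: cv2.drawMarker(im,tuple(int(round(v)) for v in p),(255,0,255),0,8)
cv2.imwrite("pics/w2.png",im)
E
```

```text
[[342.0, 117.0], [220.0, 108.0], [224.0, 162.0], [325.0, 168.0], [278.0, 226.0], [279.0, 237.0], [309.0, 230.0], [235.0, 227.0]]
```

View pics/w2.png

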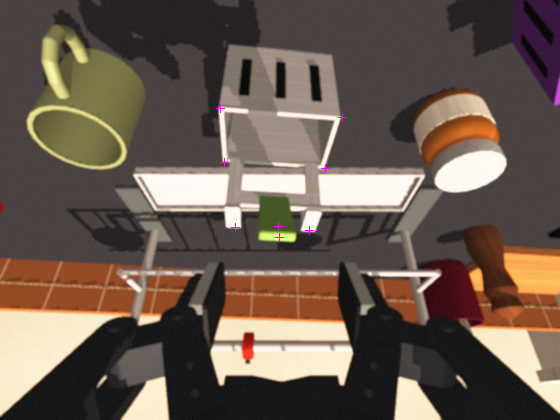

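The overlay matches the rim, hooks and tab within about 2 px, and the tab is centred between the fingers at (278,226). Going in.

Request:
{"fn": "apply_moves", "kwargs": {
  "offset": [
    [3,-1,30],
    [0,0,30],
    [0,0,20],
    [0,0,0],
    [0,0,0]
  ],
  "yaw": [0,0,0,0,0]
}}

```text
clock: 14.15
tcp_pos: [0.4252, -0.0075, 0.1587]
tcp_rot: [-0.067, 0.938, 0.024, 0.338]
wrist_force: [0.2, -0.8, -0.9]
opening: 0.645
grasp_force: 0.0
```

Request:
{"fn": "apply_moves", "kwargs": {
  "offset": [
    [0,0,0],
    [0,0,0],
    [0,0,0],
    [0,0,0],
    [0,0,0],
    [0,0,0]
  ],
  "yaw": [0,0,0,0,0,0],
  "hand": 10,
  "grip_force": 35
}}

```text
clock: 14.75
tcp_pos: [0.4246, -0.0075, 0.1582]
tcp_rot: [-0.067, 0.938, 0.023, 0.339]
wrist_force: [-1.9, 0.1, 8.1]
opening: 0.277
grasp_force: 35.5
```

```bash
python3 go.py .4269 -.0081 .161
```

```text
t 14.75 p [ 0.4246 -0.0075  0.1582] F [-1.9  0.1  8.1] move mm [-3.5 -1.  -0.7] q [-0.14 -0.25 -1.03  0.11  0.18 -0.22] v 0.0 
 [[-0.7613, -0.1108, -0.6388], [-0.1424, 0.9898, -0.0019], [0.6325, 0.0895, -0.7693]] 0.27718295217507205 35.49216354636883
```

Request:
{"fn": "apply_moves", "kwargs": {
  "offset": [
    [-6,0,-8],
    [-13,0,-15],
    [-19,0,-23],
    [-19,0,-23],
    [-19,0,-23],
    [0,0,0],
    [0,0,0],
    [0,0,0]
  ],
  "yaw": [0,0,0,0,0,0,0,0]
}}

```text
clock: 15.55
tcp_pos: [0.4221, -0.007, 0.2732]
tcp_rot: [-0.067, 0.939, 0.024, 0.335]
wrist_force: [-0.8, -0.0, -3.9]
opening: 0.273
grasp_force: 34.5
```

```bash
python3 go.py .4269 -.0081 .161; python3 - <<'E'
from h import *
o=get_obs();c=get_calibration("wrist");im=snapshot("wrist");np.savez("w3.npz",**c)
# caddy nominal: upright, yaw 8.1deg, tab at TCP
y=np.radians(8.1);Tz=np.array([o['tcp_pos'][0],o['tcp_pos'][1],o['tcp_pos'][2]])-R.from_euler('z',y).apply([-.0027,0,.161])
m=w([*Tz,y],np.array([[-30,45,80],[-30,-45,80],[30,-45,80],[30,45,80],[-12,0,174],[58,33,129],[58,-33,129]])/1e3)
P=proj(c,m);print(P.round(1).tolist())
for p in P: cv2.drawMarker(im,tuple(int(round(v)) for v in p),(255,0,255),0,8)
cv2.imwrite("pics/w3.png",cv2.resize(im[80:330,140:420],(784,700))[:600])
s=snapshot("side");cv2.imwrite("pics/s3.png",s)
E
```

```text
t 15.55 p [ 0.4221 -0.007   0.2732] F [-0.8 -0.  -3.9] move mm [67.4 -1.8 89.8] q [-0.14 -0.4  -0.76  0.54  0.18 -0.22] v 0.01 
 [[-0.7663, -0.11, -0.633], [-0.1422, 0.9898, 0.0002], [0.6265, 0.0902, -0.7742]] 0.27309177265423307 34.45446453639306
[[368.4, 122.2], [190.0, 122.1], [211.5, 192.0], [347.5, 192.0], [279.0, 322.7], [330.1, 278.1], [229.0, 278.2]]
```

View pics/w3.png

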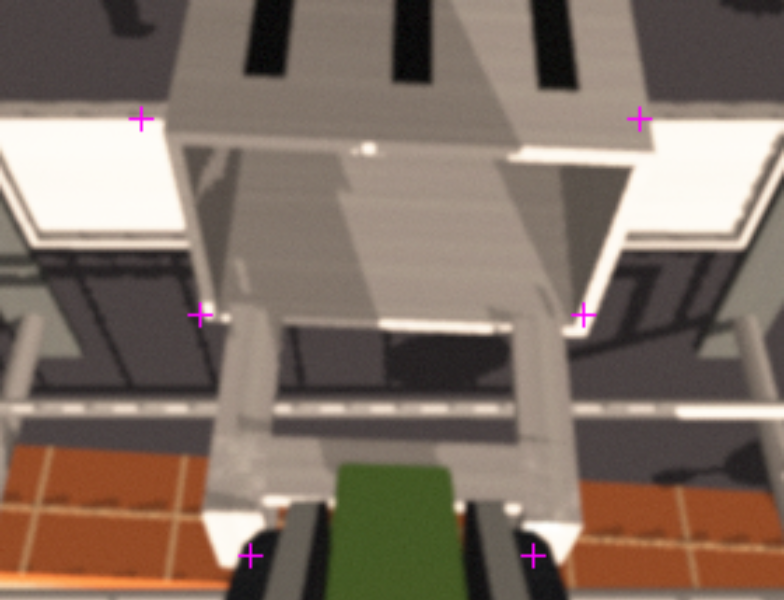

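The grip holds (F about -4 N, opening 23 mm). The caddy shows about 2° yaw left to align and maybe some pitch, so I'll solve its pose in the hand from the rim corners and hook roof corners.

```bash
cat > hand.py <<'E'
from h import *
def fit(c,mod,uv,o):
    A=R.from_quat(o['tcp_rot']);t=np.array(o['tcp_pos'])
    def pose(p): return R.from_euler('ZYX',p[3:]),p[:3]
    def f(p):
        Rr,T=pose(p);P=Rr.apply(mod)+T
        tab=A.inv().apply(Rr.apply([-.0027,0,.161])+T-t)  # tab in tool frame
        return np.r_[(proj(c,P)-uv).ravel(),tab[0]/.003,tab[1]/.001,tab[2]/.003]
    r=least_squares(f,[*(t-[0,0,.161]),.1,0,0]);return r.x,r.fun
E
python3 - <<'E'
from hand import *
c=dict(np.load("w3.npz"));o=get_obs()
mod=np.array([[-30,-45,80],[-30,45,80],[30,-45,80],[30,45,80],[27,-39,129],[27,39,129]])/1e3
uv=np.array([[166,133],[652,152],[206,320],[586,335],[203,514],[580,524]])/2.8+[140,80]
x,e=fit(c,mod,uv,o);print("T",x[:3].round(4),"yaw,pitch,roll deg",np.degrees(x[3:]).round(2),e.round(1))
H=R.from_euler('ZYX',x[3:]).apply([.042,0,.120])+x[:3];print("hook",H.round(4),"minus TCP",(H-o['tcp_pos']).round(4))
E
```

```text
T [ 0.428  -0.0018  0.1142] yaw,pitch,roll deg [6.16 0.04 1.31] [-1.5 -0.3  0.7  0.3  0.6  1.1 -0.5  0.8  0.1 -1.4  0.2 -0.4 -1.3  0.8
  0.3]
hook [0.4701 0.     0.2342] minus TCP [ 0.0477  0.007  -0.0392]
```

Request:
{"fn": "apply_moves", "kwargs": {
  "offset": [
    [-10,14,9],
    [-10,15,9],
    [-10,14,9],
    [-10,15,9],
    [-10,14,9],
    [-10,15,9],
    [0,0,0],
    [0,0,0],
    [0,0,0]
  ],
  "yaw": [-0.8,-0.9,0,0,0,0,0,0,0]
}}

```text
clock: 16.55
tcp_pos: [0.4886, 0.0912, 0.2696]
tcp_rot: [-0.081, 0.938, 0.019, 0.336]
wrist_force: [0.8, -0.3, -3.6]
opening: 0.272
grasp_force: 35.0
```

```bash
python3 go.py .4906 .0908 .2672; python3 - <<'E'
from h import *
o=get_obs();c=get_calibration("wrist");im=snapshot("wrist");np.savez("w4.npz",**c);cv2.imwrite("pics/w4full.png",im)
rk=[.6446,.0221,0,.1376];H=np.array(o['tcp_pos'])+[.0476,.0074,-.0392]
cd=lambda P:R.from_euler('z',.134).apply(np.array(P)-[.042,0,.12])+H
P=proj(c,np.vstack([w(rk,[[0,-.036,.2],[0,-.2,.2],[0,.2,.2],[-.004,-.1,.11],[-.004,.2,.11]]),cd(np.array([[-30,-45,80],[-30,45,80],[30,-45,80],[30,45,80],[27,-39,129],[27,39,129]])/1e3)]))
print(P.round(1).tolist())
for p in P: cv2.drawMarker(im,tuple(int(round(v)) for v in p),(255,0,255),0,8)
big=cv2.resize(im[40:340],(800,428))if 0 else cv2.resize(im,(800,600))
cv2.imwrite("pics/w4.png",big)
E
```

```text
t 16.55 p [0.4886 0.0912 0.2696] F [ 0.8 -0.3 -3.6] move mm [ 0.1 -0.7  3.1] q [ 0.21 -0.25 -0.7   0.43 -0.04  0.02] v 0.01 
 [[-0.7607, -0.1399, -0.6339], [-0.1649, 0.9861, -0.0196], [0.6278, 0.0896, -0.7732]] 0.2718554113796538 35.03224790096283
[[142.0, 268.3], [-36.6, 263.2], [394.1, 275.4], [101.5, 185.9], [381.2, 194.8], [197.2, 126.5], [373.4, 133.1], [214.1, 194.8], [348.9, 199.4], [212.7, 261.7], [347.6, 265.7]]
```

View pics/w4.png

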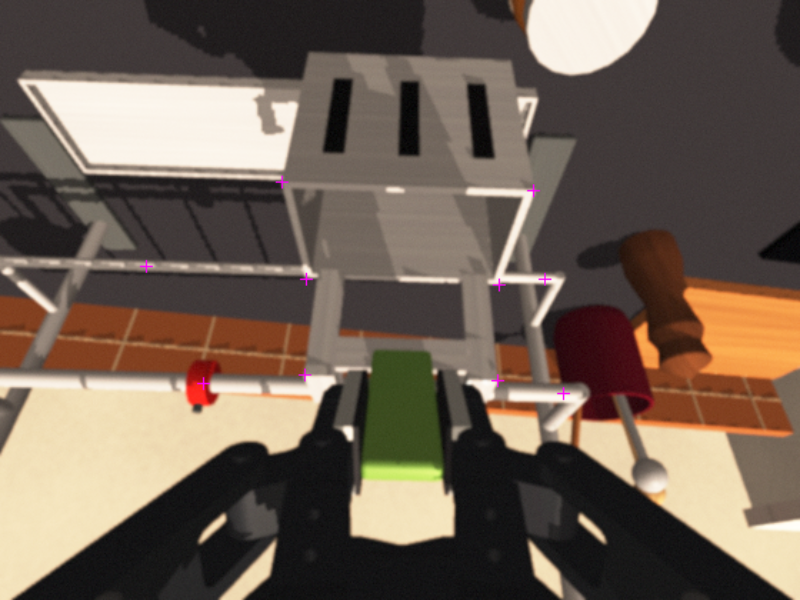

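Markers for the rail, ring and caddy match within 2 px. The ring is at (203,383), 9+ cm left of the near hook. Moving forward over the rail.

Request:
{"fn": "apply_moves", "kwargs": {
  "offset": [
    [-12,-1,10],
    [-12,0,11],
    [-12,-1,10],
    [-12,0,11],
    [0,0,0]
  ],
  "yaw": [0,0,0,0,0]
}}

```text
clock: 17.1
tcp_pos: [0.5543, 0.0998, 0.269]
tcp_rot: [-0.081, 0.938, 0.019, 0.337]
wrist_force: [-0.7, -0.5, -4.6]
opening: 0.273
grasp_force: 35.1
```

Request:
{"fn": "apply_moves", "kwargs": {
  "offset": [
    [-12,-1,10],
    [-12,0,10],
    [0,0,0],
    [0,0,0],
    [0,0,0]
  ],
  "yaw": [0,0,0,0,0]
}}

```text
clock: 17.6
tcp_pos: [0.5833, 0.1042, 0.2683]
tcp_rot: [-0.081, 0.938, 0.019, 0.337]
wrist_force: [-0.6, 0.1, -4.1]
opening: 0.277
grasp_force: 35.0
```

```bash
python3 go.py .5837 .1037 .267; python3 - <<'E'
from h import *
o=get_obs();c=get_calibration("wrist");im=snapshot("wrist")
rk=[.6446,.0221,0,.1376];H=np.array(o['tcp_pos'])+[.0476,.0074,-.0392]
print("hook in rack",R.from_euler('z',-.1376).apply(H-[.6446,.0221,0]).round(4))
cd=lambda P:R.from_euler('z',.134).apply(np.array(P)-[.042,0,.12])+H
P=proj(c,np.vstack([w(rk,[[0,-.036,.2],[0,-.0,.2],[0,.2,.2],[-.004,0,.11],[-.004,.2,.11]]),cd(np.array([[-30,-45,80],[-30,45,80],[30,-45,80],[30,45,80],[27,-39,129],[27,39,129]])/1e3)]))
for p in P: cv2.drawMarker(im,tuple(int(round(v)) for v in p),(255,0,255),0,8)
s=snapshot("side");a=cv2.resize(im,(448,336));b=cv2.resize(s[140:290,220:380],(352,330),interpolation=cv2.INTER_CUBIC)
v=np.zeros((336,800,3),np.uint8);v[:,:448]=a;v[:330,448:]=b;cv2.imwrite("pics/w5.png",v)
E
```

```text
t 17.6 p [0.5833 0.1042 0.2683] F [-0.6  0.1 -4.1] move mm [ 0.6 -0.5  1.2] q [ 0.19 -0.07 -0.57  0.38 -0.03  0.01] v 0.01 
 [[-0.7599, -0.1398, -0.6348], [-0.1651, 0.9861, -0.0195], [0.6287, 0.0899, -0.7724]] 0.27651988084875584 35.04687243503213
hook in rack [-0.0013  0.0905  0.2291]
```

View pics/w5.png

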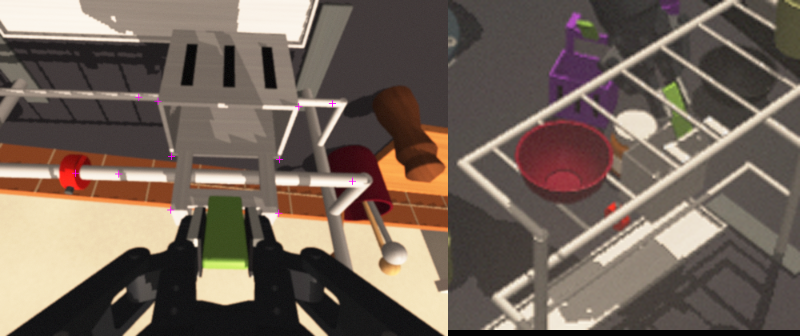

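The wrist crop shows the rail (row 175) passing between the hook strips and lips, with the ring at (75,172) well clear. The side crop shows the caddy behind the rail without contact. Lowering.

Request:
{"fn": "apply_moves", "kwargs": {
  "offset": [
    [4,0,5],
    [4,0,5],
    [4,0,5],
    [2.5,0,3],
    [0,0,0]
  ],
  "yaw": [0,0,0,0,0]
}}

```text
clock: 18.2
tcp_pos: [0.5832, 0.1037, 0.2443]
tcp_rot: [-0.081, 0.938, 0.019, 0.336]
wrist_force: [-0.2, 0.1, -3.7]
opening: 0.271
grasp_force: 35.0
```

Request:
{"fn": "apply_moves", "kwargs": {
  "offset": [
    [1.3,0,1.5],
    [1.3,0,1.5],
    [1.3,0,1.5],
    [0,0,0]
  ],
  "yaw": [0,0,0,0]
}}

```text
clock: 18.6
tcp_pos: [0.5835, 0.1037, 0.2393]
tcp_rot: [-0.081, 0.938, 0.019, 0.337]
wrist_force: [1.0, -0.7, -4.4]
opening: 0.272
grasp_force: 35.1
```

```bash
python3 go.py .5837 .1037 .2392
```

```text
t 18.6 p [0.5835 0.1037 0.2393] F [ 1.  -0.7 -4.4] move mm [-0.1  0.   0.2] q [ 0.19 -0.04 -0.62  0.3  -0.03  0.01] v 0.01 
 [[-0.7597, -0.1397, -0.635], [-0.165, 0.9861, -0.0195], [0.6289, 0.09, -0.7722]] 0.2724915318543783 35.05048155784607
```

Request:
{"fn": "apply_moves", "kwargs": {
  "offset": [
    [0.6,0,0.8],
    [0.6,0,0.8],
    [0,0,0]
  ],
  "yaw": [0,0,0]
}}

```text
clock: 18.9
tcp_pos: [0.5842, 0.1037, 0.2384]
tcp_rot: [-0.081, 0.937, 0.019, 0.338]
wrist_force: [-0.6, 0.4, 0.1]
opening: 0.272
grasp_force: 35.3
```

Request:
{"fn": "apply_moves", "kwargs": {
  "offset": [
    [0.6,0,0.8],
    [0.6,0,0.8],
    [0,0,0]
  ],
  "yaw": [0,0,0]
}}

```text
clock: 19.2
tcp_pos: [0.585, 0.1039, 0.2379]
tcp_rot: [-0.081, 0.937, 0.019, 0.339]
wrist_force: [-6.0, -0.2, 6.9]
opening: 0.277
grasp_force: 36.3
```

Request:
{"fn": "apply_moves", "kwargs": {
  "offset": [
    [-0.6,0,-0.8],
    [0,0,0],
    [0,0,0]
  ],
  "yaw": [0,0,0]
}}

```text
clock: 19.5
tcp_pos: [0.5846, 0.1038, 0.2379]
tcp_rot: [-0.081, 0.937, 0.019, 0.338]
wrist_force: [-1.1, 0.7, 5.0]
opening: 0.273
grasp_force: 35.8
```

```bash
python3 go.py .5837 .1037 .2392
```

```text
t 19.5 p [0.5846 0.1038 0.2379] F [-1.1  0.7  5. ] move mm [-0.1  0.  -1.6] q [ 0.19 -0.04 -0.63  0.29 -0.03  0.01] v 0.0 
 [[-0.7578, -0.1394, -0.6374], [-0.165, 0.9861, -0.0195], [0.6313, 0.0904, -0.7703]] 0.2732317212718931 35.7951707583959
```

Request:
{"fn": "apply_moves", "kwargs": {
  "offset": [
    [-0.6,0,-0.8],
    [0,0,0],
    [0.2,-5,0],
    [0.2,-8,0],
    [0.3,-8,0],
    [0,0,0]
  ],
  "yaw": [0,0,0,0,0,0]
}}

```text
clock: 20.1
tcp_pos: [0.587, 0.0817, 0.2379]
tcp_rot: [-0.081, 0.938, 0.018, 0.338]
wrist_force: [-2.1, 0.7, 5.6]
opening: 0.273
grasp_force: 35.8
```

```bash
cat > rk.py <<'E'
from h import *
o=get_obs();i=R.from_euler('z',-.1376);H=np.array(o['tcp_pos'])+[.0476,.0074,-.0392]
print('t',round(o['clock'],2),"hook in rack mm",(1e3*i.apply(H-[.6446,.0221,0])).round(1),"F rack",i.apply(o['wrist_force']).round(1),"torq",np.round(o['torque'],2))
E
python3 rk.py
```

```text
t 20.1 hook in rack mm [ -0.7  67.7 198.7] F rack [-1.9  1.   5.6] torq [ 0.32 -0.26  0.16]
```

Request:
{"fn": "apply_moves", "kwargs": {
  "offset": [
    [-0.5,0,-0.6],
    [0.3,-8,0],
    [0.3,-8,0],
    [0.3,-8,0],
    [0.2,-6,0],
    [0,0,0],
    [0,0,0]
  ],
  "yaw": [0,0,0,0,0,0,0]
}}

```text
clock: 20.8
tcp_pos: [0.5908, 0.0517, 0.2382]
tcp_rot: [-0.08, 0.938, 0.018, 0.337]
wrist_force: [-1.7, -4.1, 4.4]
opening: 0.274
grasp_force: 35.8
```

```bash
python3 rk.py
```

```text
t 20.8 hook in rack mm [ -1.1  37.5 199. ] F rack [-2.3 -3.9  4.4] torq [-0.52  0.05 -0.67]
```

Request:
{"fn": "apply_moves", "kwargs": {
  "offset": [
    [-0.5,0,-0.6],
    [0,0,0],
    [0,0,0]
  ],
  "yaw": [0,0,0]
}}

```text
clock: 21.1
tcp_pos: [0.5904, 0.0531, 0.2384]
tcp_rot: [-0.081, 0.938, 0.019, 0.337]
wrist_force: [0.4, -2.6, 0.2]
opening: 0.273
grasp_force: 35.3
```

```bash
python3 rk.py; python3 - <<'E'
from h import *
c=get_calibration("wrist");im=snapshot("wrist");np.savez("w6.npz",**c);cv2.imwrite("pics/w6.png",im)
s=im[:,:250].astype(int);m=((s[...,2]>110)&(s[...,1]<60)&(s[...,0]<70)).astype(np.uint8)
n,l,st,ce=cv2.connectedComponentsWithStats(m);print([(st[k].tolist(),ce[k].round(1).tolist()) for k in range(1,n) if st[k,4]>30])
for y in(-.04,-.036,-.032): print(y,proj(c,w([.6446,.0221,0,.1376],[[0,y-.006,.2],[0,y,.2],[0,y+.006,.2]])).round(1).tolist())
E
```

```text
t 21.1 hook in rack mm [ -1.3  39.  199.2] F rack [ 0.  -2.7  0.2] torq [-0.33  0.45 -0.36]
[([145, 230, 47, 51, 1123], [158.7, 256.8])]
-0.04 [[145.2, 258.0], [154.8, 258.2], [164.3, 258.5]]
-0.036 [[151.6, 258.1], [161.1, 258.4], [170.7, 258.7]]
-0.032 [[157.9, 258.3], [167.5, 258.6], [177.1, 258.9]]
```

Request:
{"fn": "apply_moves", "kwargs": {
  "offset": [
    [0.2,-5,0],
    [0.2,-5,0],
    [0.2,-5,0],
    [0.2,-5,0],
    [0,0,0],
    [0,0,0]
  ],
  "yaw": [0,0,0,0,0,0]
}}

```text
clock: 21.75
tcp_pos: [0.5934, 0.0327, 0.2386]
tcp_rot: [-0.081, 0.938, 0.018, 0.337]
wrist_force: [-0.4, -0.2, -2.7]
opening: 0.275
grasp_force: 35.1
```

```bash
python3 rk.py; cat > ring.py <<'E'
from h import *
c=get_calibration("wrist");im=snapshot("wrist");cv2.imwrite("pics/wr.png",im)
s=im[:,:250].astype(int);m=((s[...,2]>110)&(s[...,1]<60)&(s[...,0]<70))
yr=np.linspace(-.06,-.01,51);P=proj(c,w([.6446,.0221,0,.1376],np.c_[0*yr,yr,0*yr+.2]));row=int(P[26,1].round())
for r in range(row-12,row+13,4):
    u=np.nonzero(m[r])[0]; 
    if len(u): print(r,u.min(),u.max(),len(u),"y mm",(1e3*np.interp([u.min()-.5,u.max()+.5],P[:,0],yr)).round(1))
E
python3 ring.py
```

```text
t 21.75 hook in rack mm [ -1.1  18.3 199.4] F rack [-0.4 -0.1 -2.7] torq [-0.23  0.81 -0.13]
247 180 210 27 y mm [-45.2 -25.7]
251 180 203 24 y mm [-45.2 -30.1]
255 180 201 22 y mm [-45.2 -31.4]
259 180 200 21 y mm [-45.2 -32. ]
263 181 200 20 y mm [-44.6 -32. ]
267 180 201 22 y mm [-45.2 -31.4]
271 181 206 26 y mm [-44.6 -28.2]
```

Request:
{"fn": "apply_moves", "kwargs": {
  "offset": [
    [0.3,0,0.4],
    [0.1,-3,0],
    [0.1,-3,0],
    [0,0,0],
    [0,0,0]
  ],
  "yaw": [0,0,0,0,0]
}}

```text
clock: 22.3
tcp_pos: [0.5944, 0.0273, 0.2384]
tcp_rot: [-0.081, 0.938, 0.019, 0.337]
wrist_force: [-0.7, -0.2, -1.5]
opening: 0.271
grasp_force: 35.2
```

```bash
python3 rk.py; python3 - <<'E'
from h import *
im=snapshot("wrist");cv2.imwrite("pics/w7.png",cv2.resize(im[160:330,150:420],(800,504),interpolation=cv2.INTER_CUBIC))
E
```

```text
t 22.3 hook in rack mm [ -0.8  12.8 199.2] F rack [-0.7 -0.1 -1.5] torq [0.06 0.73 0.05]
```

View pics/w7.png

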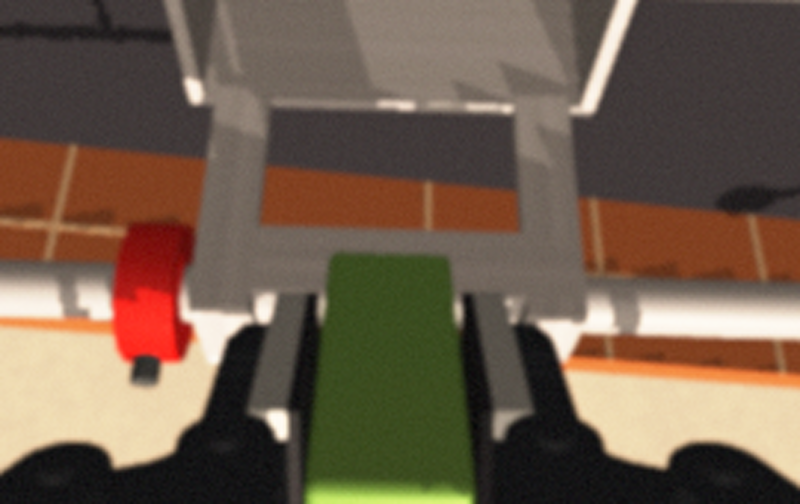

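The image shows the left hook's outer edge (192) just short of the ring's edge (187), a gap of about 1–2 mm. Now creeping.

Request:
{"fn": "apply_moves", "kwargs": {
  "offset": [
    [0,-0.7,0],
    [0,0,0]
  ],
  "yaw": [0,0]
}}

```text
clock: 22.55
tcp_pos: [0.5945, 0.0268, 0.2384]
tcp_rot: [-0.081, 0.938, 0.019, 0.337]
wrist_force: [-0.1, 1.7, -1.3]
opening: 0.274
grasp_force: 35.2
```

Request:
{"fn": "apply_moves", "kwargs": {
  "offset": [
    [0,-0.7,0],
    [0,0,0]
  ],
  "yaw": [0,0]
}}

```text
clock: 22.75
tcp_pos: [0.5946, 0.026, 0.2384]
tcp_rot: [-0.081, 0.938, 0.019, 0.337]
wrist_force: [-0.6, 1.2, -1.6]
opening: 0.272
grasp_force: 35.2
```

```bash
python3 rk.py;python3 ring.py
```

```text
t 22.75 hook in rack mm [ -0.8  11.6 199.2] F rack [-0.5  1.3 -1.6] torq [0.25 0.73 0.24]
247 191 211 21 y mm [-44.8 -31.6]
251 191 210 20 y mm [-44.8 -32.2]
255 191 212 22 y mm [-44.8 -31. ]
259 191 211 21 y mm [-44.8 -31.6]
263 191 211 21 y mm [-44.8 -31.6]
267 191 211 21 y mm [-44.8 -31.6]
271 192 214 23 y mm [-44.2 -29.7]
```

Request:
{"fn": "apply_moves", "kwargs": {
  "offset": [
    [0,-0.6,0],
    [0,0,0]
  ],
  "yaw": [0,0]
}}

```text
clock: 23.0
tcp_pos: [0.5947, 0.0254, 0.2384]
tcp_rot: [-0.081, 0.938, 0.019, 0.337]
wrist_force: [-0.5, 1.0, -1.6]
opening: 0.272
grasp_force: 35.2
```

Request:
{"fn": "apply_moves", "kwargs": {
  "offset": [
    [0,-0.6,0],
    [0,0,0]
  ],
  "yaw": [0,0]
}}

```text
clock: 23.2
tcp_pos: [0.5948, 0.0248, 0.2385]
tcp_rot: [-0.081, 0.938, 0.019, 0.337]
wrist_force: [-0.1, 1.9, -1.7]
opening: 0.276
grasp_force: 35.2
```

```bash
python3 rk.py;python3 ring.py|head -4|tail -1; python3 -c "
import cv2
im=cv2.imread('pics/wr.png');print([(r,im[r,205:228].tolist()) for r in (257,)])"
```

```text
t 23.2 hook in rack mm [ -0.8  10.3 199.3] F rack [ 0.2  1.9 -1.7] torq [0.24 0.71 0.21]
259 193 212 20 y mm [-44.9 -32.3]
[(257, [[21, 24, 185], [25, 31, 188], [23, 24, 182], [19, 25, 176], [20, 23, 172], [21, 24, 168], [22, 22, 161], [23, 30, 149], [50, 55, 135], [76, 85, 119], [90, 98, 114], [94, 104, 114], [90, 100, 112], [88, 96, 108], [89, 98, 110], [91, 99, 111], [89, 100, 112], [89, 97, 109], [91, 102, 112], [96, 104, 116], [94, 103, 115], [95, 104, 116], [94, 105, 117]])]
```

Request:
{"fn": "apply_moves", "kwargs": {
  "offset": [
    [0,-0.5,0],
    [0,0,0]
  ],
  "yaw": [0,0]
}}

```text
clock: 23.45
tcp_pos: [0.5949, 0.0242, 0.2384]
tcp_rot: [-0.081, 0.938, 0.019, 0.337]
wrist_force: [-0.5, 1.1, -0.8]
opening: 0.272
grasp_force: 35.2
```

Request:
{"fn": "apply_moves", "kwargs": {
  "offset": [
    [0,-0.5,0],
    [0,0,0]
  ],
  "yaw": [0,0]
}}

```text
clock: 23.65
tcp_pos: [0.5949, 0.0238, 0.2385]
tcp_rot: [-0.081, 0.938, 0.019, 0.337]
wrist_force: [-0.5, 1.4, -1.5]
opening: 0.276
grasp_force: 35.2
```

```bash
python3 rk.py;python3 ring.py
```

```text
t 23.65 hook in rack mm [ -0.8   9.3 199.3] F rack [-0.3  1.4 -1.5] torq [0.23 0.7  0.25]
247 194 214 21 y mm [-45.2 -32. ]
251 195 213 19 y mm [-44.6 -32.7]
255 195 213 19 y mm [-44.6 -32.7]
259 195 212 18 y mm [-44.6 -33.3]
263 195 211 17 y mm [-44.6 -33.9]
267 195 212 18 y mm [-44.6 -33.3]
271 195 213 19 y mm [-44.6 -32.7]
```

Request:
{"fn": "apply_moves", "kwargs": {
  "offset": [
    [0,-0.5,0],
    [0,0,0]
  ],
  "yaw": [0,0]
}}

```text
clock: 23.9
tcp_pos: [0.595, 0.0234, 0.2384]
tcp_rot: [-0.081, 0.938, 0.019, 0.337]
wrist_force: [-1.5, 2.3, -0.5]
opening: 0.271
grasp_force: 35.2
```

Request:
{"fn": "apply_moves", "kwargs": {
  "offset": [
    [0,-0.5,0],
    [0,0,0]
  ],
  "yaw": [0,0]
}}

```text
clock: 24.1
tcp_pos: [0.595, 0.0232, 0.2384]
tcp_rot: [-0.082, 0.938, 0.019, 0.337]
wrist_force: [-2.2, 4.5, 0.1]
opening: 0.273
grasp_force: 35.3
```

```bash
python3 rk.py;python3 ring.py|tail -4
```

```text
t 24.1 hook in rack mm [ -0.8   8.7 199.2] F rack [-1.5  4.8  0.1] torq [0.78 0.86 0.72]
259 196 212 17 y mm [-44.5 -33.8]
263 196 212 17 y mm [-44.5 -33.8]
267 196 212 17 y mm [-44.5 -33.8]
271 196 213 18 y mm [-44.5 -33.2]
```

Contact: the force along the rail went from 1.4 to 4.8 N, motion stalled, and the ring hasn't moved (-44.5 mm edge). I'll ease off slightly and release.

Request:
{"fn": "apply_moves", "kwargs": {
  "offset": [
    [0,0.2,0],
    [0,0,0]
  ],
  "yaw": [0,0]
}}

```text
clock: 24.35
tcp_pos: [0.595, 0.0232, 0.2384]
tcp_rot: [-0.081, 0.938, 0.019, 0.337]
wrist_force: [-1.9, 4.9, -1.9]
opening: 0.272
grasp_force: 35.3
```

Request:
{"fn": "apply_moves", "kwargs": {
  "offset": [
    [0,0,0],
    [0,0,0],
    [0,0,0],
    [0,0,0]
  ],
  "yaw": [0,0,0,0],
  "hand": 42
}}

```text
clock: 24.75
tcp_pos: [0.5952, 0.0227, 0.2386]
tcp_rot: [-0.081, 0.938, 0.019, 0.337]
wrist_force: [0.5, 0.4, -0.5]
opening: 0.49
grasp_force: 0.0
```

```bash
python3 rk.py;python3 ring.py|tail -4; python3 -c "
import cv2
im=cv2.imread('pics/wr.png');print([(r,im[r,207:222,2].tolist()) for r in (257,265)])"
```

```text
t 24.75 hook in rack mm [ -0.7   8.2 199.4] F rack [ 0.6  0.3 -0.5] torq [-0.13  0.6   0.01]
259 197 212 16 y mm [-44.5 -34.4]
263 197 213 17 y mm [-44.5 -33.8]
267 197 214 18 y mm [-44.5 -33.2]
271 197 215 19 y mm [-44.5 -32.5]
[(257, [220, 216, 207, 195, 189, 182, 167, 140, 124, 120, 119, 121, 118, 111, 113]), (265, [253, 253, 253, 253, 253, 253, 253, 253, 251, 248, 249, 251, 250, 243, 199])]
```

Request:
{"fn": "apply_moves", "kwargs": {
  "offset": [
    [0,0,-5],
    [0,0,-10],
    [0,0,-15],
    [0,0,-20],
    [0,0,-25],
    [0,0,-25],
    [0,0,-25],
    [0,0,0],
    [0,0,0]
  ],
  "yaw": [0,0,0,0,0,0,0,0,0]
}}

```text
clock: 25.7
tcp_pos: [0.5163, 0.0117, 0.3359]
tcp_rot: [-0.081, 0.937, 0.019, 0.338]
wrist_force: [-0.3, -0.2, -0.4]
opening: 0.491
grasp_force: 0.0
```

```bash
python3 rk.py; python3 - <<'E'
from h import *
c=get_calibration("wrist");im=snapshot("wrist");cv2.imwrite("pics/wf.png",im);rk=[.6446,.0221,0,.1376]
s=im.astype(int);yr=np.linspace(-.07,.02,91);P=proj(c,w(rk,np.c_[0*yr,yr,0*yr+.2]));row=int(P[32,1])
for r in range(row-8,row+9,4):
    u=np.nonzero((s[r,:300,2]>110)&(s[r,:300,1]<60)&(s[r,:300,0]<70))[0];u=u[(u>P[0,0])&(u<P[-1,0])]
    if len(u):print("ring",r,u.min(),u.max(),(1e3*np.interp([u.min()-.5,u.max()+.5],P[:,0],yr)).round(1), s[r,u.max()+1:u.max()+6].tolist())
for n in("wrist","top"):
    if n=="top":snapshot(n)
    cc=get_calibration(n);
    for t in("caddy","caddy_tab"):
        print(n,t,[(round(q["confidence"],2),np.round(q["centre"]).tolist(),int(q["region"].sum())) for q in regions_of(n,t)[:5]])
    print("expected box mid,tab",proj(cc,w(rk,np.array([[-42,8.5,120],[-44.7,8.5,241]])/1e3)).round().tolist())
E
```

```text
t 25.7 hook in rack mm [-80.4   8.1 296.7] F rack [-0.4 -0.2 -0.4] torq [-0.13  0.55 -0.02]
ring 193 228 240 [-44.5 -31.5] [[71, 80, 116], [85, 95, 111], [87, 98, 109], [89, 97, 106], [86, 95, 106]]
ring 197 229 239 [-43.5 -32.5] [[75, 82, 153], [100, 110, 139], [102, 116, 128], [106, 116, 129], [106, 117, 130]]
ring 201 230 238 [-42.5 -33.5] [[57, 65, 250], [109, 123, 246], [164, 180, 238], [186, 205, 231], [192, 210, 229]]
ring 205 230 239 [-42.5 -32.5] [[100, 113, 252], [175, 194, 248], [226, 239, 249], [233, 243, 250], [233, 243, 250]]
ring 209 206 239 [-66.4 -32.5] [[67, 81, 252], [136, 154, 242], [202, 222, 243], [230, 240, 248], [234, 243, 250]]
wrist caddy [(0.89, [285.0, 128.0], 11711)]
wrist caddy_tab [(0.87, [286.0, 128.0], 11455)]
expected box mid,tab [[283.0, 116.0], [281.0, 216.0]]
top caddy [(0.91, [208.0, 271.0], 1248), (0.78, [136.0, 307.0], 1607), (0.71, [369.0, 279.0], 1093), (0.56, [270.0, 148.0], 1206)]
top caddy_tab [(0.88, [270.0, 151.0], 1218), (0.8, [206.0, 273.0], 1188), (0.79, [369.0, 280.0], 1134), (0.6, [133.0, 308.0], 1587)]
expected box mid,tab [[269.0, 155.0], [268.0, 143.0]]
```

The caddy hangs where expected, the ring's edge directly borders the hook with no background between them, and the ring hasn't moved. The gripper is clear.

```bash
python3 -c "
from workcell import *
print(finish_job())"
```

```text
the job is handed in; nothing more can be done
None
```

The steel drainer hangs on the rail by both hooks, touching the red ring. I hung it about 8 cm clear of the ring, slid it along until contact at about 5 N, and let go. The ring did not move as far as the camera shows, nothing else was touched, and I handed the job in at about 26 s of the 48 s allowed.

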